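Take the guard off the edge bander and hang it up

TASK

Take the yellow guard off the edge-banding unit: push it along by its end, without touching its handle, until the two studs stand in the wide ends of its keyhole slots, and only then take it by the handle and lift it off the studs. Hang it by its handle on both prongs of the hook stand, level and still, and let go. Leave the other things on the table where they are.

Things in the scene. Friction and masses are not known exactly. Their poses are not given: they have to be found in the camera images.
- unit: Edge-banding unit, fixed: green base 300 x 320 mm, 12 mm high, reaching 60 mm ahead of a grey upright plate (300 mm wide, 12 mm thick, top 128 mm above the table); glue pot and motor behind it, at most 119 mm high. Origin at table height under the plate's front face, mid-width. x points level out of that face (roughly away from the robot), y along the face, z up.
- stud_mid (a point): Midway between the unit's two studs, on the grey plate's front face, 105 mm above the table; axes as the unit's. Studs stand out along x at y = -60 and +60 mm: shank 7 mm diameter up to 8 mm from the face, then a brass head 15 mm in diameter, 5 mm thick.
- guard: The guard, loose, about 0.36 kg, hanging on the studs: yellow steel plate 240 mm long (y), 80 mm high (z), 4 mm thick, with two keyhole slots and a handle on top. At both ends (y = -120, +120 mm) a full-height flange, 4 mm thick, stands out to 40 mm along x. Origin: middle of the lower edge, back face. x out of the front, z up; as it hangs its axes agree with the unit's.
- guard_mid (a point): Mid-length of the guard's back face at the slots' centre height, 52 mm above its lower edge, 28 mm below its upper edge; axes as the guard's. Both slots are level, 10 mm high, and end at y = -55 and +65 mm; towards -y each opens into an eight-sided hole 25 mm across flats, centred at y = -90 and +30 mm. At the start its y from stud_mid is 0 to 5 mm (studs at narrow ends).
- push_end (a point): Centre of the outer face of the guard's -y end flange (20 mm out from the back face, 40 mm up from the lower edge): pushing here towards +y, 1 to 3 N, slides the guard to its wide holes. Studs enter the holes 18 mm along and are centred when guard_mid is 30 mm along y from stud_mid. There the guard drops about 7 mm, so the heads still catch it.
- guard_bar (a point): Centre of the black grip bar of the guard's handle: 130 mm long in y, 10 mm thick in x, 12 mm high; 78 mm above and 4 mm in front of guard_mid, same axes. The opening under it, between two uprights, is 114 mm wide, 44 mm high. Raised by it until guard_mid is level with stud_mid and 30 mm along, the guard comes off along +x, stud heads 5 mm clear all round.
- guard_handle: The guard's handle (grip bar and its two uprights at y = -61 and +61 mm), rigid with the guard; origin in the middle of the plate's upper edge, 50 mm below guard_bar; same axes.
- hook_stand: Two-pronged hook stand, fixed: dark base 130 x 150 mm, blue post, blue crossbar 120 mm wide (top 198 mm above the table). Two level steel prongs, 8 mm diameter, at y = -42 and +42 mm, run along its x (roughly away from the robot) from the crossbar front (x = 0) to 72 mm; the last 6 mm turn up, tip tops 201 mm above the table. Origin at table height; z up.
- hook_seat (a point): Midway between the prongs at the level of their upper sides, 189 mm above the table, 36 mm out from the crossbar: half-way along them; axes as the stand's. A bar resting on both prongs has its centre 6 mm above this. The prongs must pass through the opening under the bar from their tips: bar above the turned-up tips, plate below the prongs.
- roller_a_center (a point): Bystander: white plastic roller standing up, 40 mm diameter, 55 mm high; the point is its centre.
- roller_b_center (a point): Bystander: white plastic roller standing up, 48 mm diameter, 45 mm high; the point is its centre.
- coil_white: Bystander: flat white coil of edge band, 130 mm across, 24 mm high; origin at its underside.
- coil_tan: Bystander: flat tan coil of edge band, 100 mm across, 22 mm high; origin at its underside.
- offcut: Bystander: white panel offcut lying flat, 100 x 120 x 18 mm; origin at its underside.
- spanner: Bystander: steel spanner lying flat, about 170 mm long; origin at its underside.
- cleaner: Bystander: blue bottle, 60 mm diameter, 110 mm high, upright; origin at its underside.
Mind the look-alikes: they are no part of the job. Leave any white look-alike of the hook_stand alone.

How it is judged:
On the way, in this order (a step that is already met when the one before it is completed fails the run):
1. the guard has been slid along until the studs stand in the wide ends of its slots (y of guard_mid in the frame of stud_mid between 0.021 and 0.039 m and x of guard_mid in the frame of stud_mid between -0.003 and 0.012 m), for 0.2 s.
2. the guard is lifted off its studs and clear of the unit (distance between guard_mid and stud_mid above 0.1 m), for 0.1 s.
At the end, for the whole second after the job is handed in: The guard hangs by its handle bar on both prongs of the hook stand: bar centre within 22 mm of the middle sideways and 35 mm along the prongs of hook_seat, 0 to 14 mm above the prongs' upper sides, upright within 0.15 rad, lengthwise across the prongs within 0.3 rad, weight on the stand, at rest (x of guard_bar in the frame of hook_seat between -0.035 and 0.035 m and y of guard_bar in the frame of hook_seat between -0.022 and 0.022 m and z of guard_bar in the frame of hook_seat between 0 and 0.014 m and angle between guard_bar's own z axis and vertical below 0.15 rad and angle between the y axis of guard and the y axis of hook_stand, either way round below 0.3 rad and contact force between guard and hook_stand above 1 N and linear speed of guard below 0.03 m/s and angular speed of guard below 0.15 rad/s); the robot touches nothing.
It fails at once if the handle is touched while the studs are still in the narrow part of the slots (contact force between the fingers and guard_handle above 0.5 N and y of guard_mid in the frame of stud_mid between -0.03 and 0.015 m and x of guard_mid in the frame of stud_mid between -0.01 and 0.012 m and z of guard_mid in the frame of stud_mid between -0.03 and 0.03 m).
It fails at once if another thing on the table is moved more than 30 mm (distance of any of roller_a_center, roller_b_center, coil_white, coil_tan, offcut, spanner, cleaner from where it was at the start of the episode above 0.03 m).
It fails at once if the bottle or a roller is knocked over (angle between any of cleaner, roller_a_center, roller_b_center's own z axis and vertical above 0.5 rad).
It also fails if it takes over 64 s, if anything falls off the work surface, if the arm or the gripper's body presses on something with over 40 N, if the wrist force passes 120 N, or if a joint passes its speed limit or range.

ROBOT

A 6-joint arm with a two-finger parallel gripper is mounted at the origin on the work surface. World frame = base frame: x ahead of the robot, y to its left, z up, the work surface at z = 0. Lengths are in m, angles in rad, forces in N, time in s.
With the tool pointing down it reaches from about 0.35 to 0.85 m from the base axis. Payload 8.1 kg.
Tool frame: the origin (TCP) lies at the very end of the fingers, on their centre line; the grasp point (between the pads) lies 19 mm behind it; z points along the fingers, y is the direction in which the jaws open and shut (so a half turn about z gives the same grasp; the last joint's range is limited). The gripper opens to 93 mm and grips with 3 to 60 N. Pads are 15 mm wide; open, the fingers measure 128 mm over their backs; the gripper's body (75 mm by 188 mm) begins 65 mm behind the grasp point.
Start: joints at [1.265, 0.13, 1.488, -0, 1.523, -0.085], TCP at [0.131, 0.585, 0.219] pointing down, gripper open.
Joint ranges: [-2.96, 2.96], [-0.89, 2.26], [0.02, 2.5], [-1.34, 4.48], [0, 2.73], [-2.66, 2.66]. Speed limits (rad/s): [2.39, 2.39, 2.79, 3.14, 3.14, 3.14].

INTERFACE

Orientations are given as a rotation vector (axis times angle).
In Python, from plant import * gives the robot as it stands.
- The arm moves only by the tool apply_moves, never from a script. Its argument "commands" is one flat list of numbers, 7 for each row, row after row: the shift along the world's x, y, z in cm, then the turn, a rotation vector about the world's x, y, z in rad, then the finger opening in cm, from 0 to 9.3. A call has 1 to 8 rows; each row shifts and turns the pose as measured when the row begins; what a row does not reach is not made up. A row lasts 1/8 s, in which the tool goes at most 62.5 mm and 10.7 degrees, less where a joint would pass 70% of its speed; a pose out of reach is approached as far as the arm can. A call with a gripper value outside its range is refused whole. The fingers move at their own pace and stop on an object; "squeeze" is the grip in N (left out, the last holds). Time passes only in rows, so rows that do not move let the fingers close. It gives the time, the measured TCP pose, the force and the opening at its end, in the units of the state.
- read_state(): the state, without advancing time (a new reading comes with each control period).
- read_camera(name): name is "scene" or "side" or "wrist"; returns (picture, depth): 400x640x3 uint8, blue, green, red; 400x640 float32, m along the optical axis (not along the pixel's ray), 0 where there is no reading.
- camera_model(name): a dict with "intrinsics" (3x3 intrinsics, pixels), "R" (3x3) and "t" (3): a world point X has camera coordinates R X + t. Camera axes: x right, y down, z forward; pixel columns grow to the right and rows downward; lengths in m; the calibration is good to about 2 mm. The wrist camera is an equidistant fisheye: a pixel r from the principal point sees the ray r / f radians off the axis. A picture is of the moment at which its call begins: read the wrist's pose just before it. camera_model takes no time and is no camera call; for the wrist camera it gives the pose at the moment of the call.
- close_job(): hands the job in, once; it reports no verdict.
Trained networks look in the newest picture that a camera, given by its name, has taken for a name from the list of things; names that differ only in an ending like _2 or _b are one class to them, and where a whole thing is asked for, a point or a joint stands for the part that bears it (a point fixed in the world has none). Each returns a list of dicts, best first, with "conf" (0 to 1); they miss things now and then, are a little off and sometimes report something else, mostly with a low value. They report only what shows in the picture. A call takes as long as a camera call. They do not tell look-alikes from the thing itself.
- find_in(query, camera): "point" ([x, y, z] in m, in the coordinates of the camera as it stood for that picture, good to about 4 mm: the middle of the surface that is visible of it).
- cut_out(query, camera): "mask" (400x640 bool, what is visible of it).
- spot_point(query, camera): "point" ([x, y, z] in m, in the coordinates of the camera as it stood for that picture, good to about 4 mm: a listed point, or the origin of a listed thing).
The state is a dict: "t": time; "q": joint angles; "dq": joint speeds; "joint_torque": joint torques, N m; "tool_pos": TCP position; "orientation": TCP orientation; "force": force on the tool from outside, world axes, zero at the start; "wrist_torque": the same for the moment, N m; "opening": finger opening in m.
Only numpy, scipy, OpenCV 4.12 (cv2) and the standard library are available. Lean on these libraries where they do the work, as an engineer would, in place of code of your own. Each camera call takes 0.05 s, during which the arm holds its last target. There are 200 camera calls.

## Working session

There is one attempt and no reset: what is moved stays moved. The work goes in short steps, Python scripts to look and compute and a tool call to move; the robot and the scene stay as the last step left them, time stands still between calls to the robot, and variables do not carry over. Pictures are saved under pics/ and viewed, about 8 in all and at most 12, crops included, and the job is handed in when it is done.

Besides the shell and the picture viewer there is one more tool, called after "Emit:" in YAML: its name, and indented under it one key for each argument. apply_moves: Moves the arm, as the interface text tells. Its arguments: {"type":"object","properties":{"commands":{"type":"array"},"squeeze":{"type":"number"}},"required":["commands"]}

```bash
mkdir -p pics
cat > h.py <<'E'
from plant import *
import numpy as np, cv2
from scipy.spatial.transform import Rotation as Rn
def w(cam,p):
    m=camera_model(cam); return np.array(m["R"]).T@(np.array(p)-np.array(m["t"]))
def cloud(cam,d):
    m=camera_model(cam);K=np.array(m["intrinsics"]);v,u=np.mgrid[:400,:640]
    P=np.stack([(u-K[0,2])/K[0,0]*d,(v-K[1,2])/K[1,1]*d,d],-1)
    return (P-np.array(m["t"]))@np.array(m["R"])
E
python3 - <<'E'
from h import *
s=read_state();print(s)
ims=[]
for c in("scene","side"):
    im,d=read_camera(c);cv2.imwrite(f"pics/{c}0.png",im);np.save(f"{c}0.npy",d)
    m=camera_model(c);print(c,"campos",(-np.array(m["R"]).T@m["t"]).round(3))
    for q in("stud_mid","guard_mid","push_end","guard_bar","hook_seat","hook_stand","unit","guard","roller_a_center","cleaner","coil_white","offcut","spanner","coil_tan"):
        print(q,[(w(c,r["point"]).round(3).tolist(),round(r["conf"],2)) for r in spot_point(q,c)[:3]])
E
```

```text
{'t': 0.0, 'q': array([ 1.26457955e+00,  1.31147561e-01,  1.48927750e+00, -2.28750619e-05,
        1.52299730e+00, -8.53964259e-02]), 'dq': array([ 0.00042023,  0.00037055, -0.00098019,  0.00076637,  0.00030155,
        0.00110723]), 'joint_torque': array([-5.02485655e-04, -5.59857595e+01, -4.91754162e+01,  7.69050163e-02,
        3.54957534e-02, -1.82699732e-04]), 'tool_pos': array([0.13123015, 0.58488876, 0.21759656]), 'orientation': array([-3.46120861e-01, -3.12213084e+00,  2.82585631e-03]), 'force': array([ 0.48589141, -0.13567678, -0.27673797]), 'wrist_torque': array([-0.01082727, -0.04829984, -0.00518921]), 'opening': 0.0929473233685065}
scene campos [1.04  0.513 0.64 ]
stud_mid [([0.49, 0.237, 0.099], 0.56), ([0.518, -0.183, 0.186], 0.24), ([0.495, 0.114, 0.094], 0.19)]
guard_mid [([0.496, 0.238, 0.104], 0.72)]
push_end [([0.495, 0.114, 0.092], 0.89)]
guard_bar [([0.499, 0.237, 0.174], 0.61)]
hook_seat [([0.327, -0.386, 0.186], 0.73), ([0.518, -0.183, 0.187], 0.66)]
hook_stand [([0.481, -0.183, -0.0], 0.87), ([0.29, -0.389, -0.005], 0.6)]
unit [([0.488, 0.234, -0.002], 0.89), 
[... 510 characters left out ...]
 ]
stud_mid [([0.489, 0.239, 0.104], 0.62)]
guard_mid [([0.493, 0.243, 0.104], 0.83)]
push_end [([0.492, 0.115, 0.092], 0.6)]
guard_bar [([0.497, 0.24, 0.182], 0.67), ([0.727, 0.285, 0.002], 0.37), ([0.479, -0.174, 0.001], 0.22)]
hook_seat [([0.334, -0.382, 0.189], 0.67)]
hook_stand [([0.294, -0.381, 0.0], 0.93), ([0.477, -0.173, -0.001], 0.67)]
unit [([0.496, 0.24, 0.002], 0.85)]
guard [([0.496, 0.238, 0.052], 0.81), ([0.665, 0.146, 0.02], 0.39)]
roller_a_center [([0.671, 0.013, 0.031], 0.78)]
cleaner []
coil_white [([0.768, -0.148, 0.0], 0.85)]
offcut [([0.76, 0.141, 0.001], 0.63)]
spanner [([0.72, -0.313, 0.0], 0.87), ([0.762, 0.011, 0.002], 0.27)]
coil_tan [([0.729, 0.284, 0.004], 0.97)]
```

View pics/scene0.png

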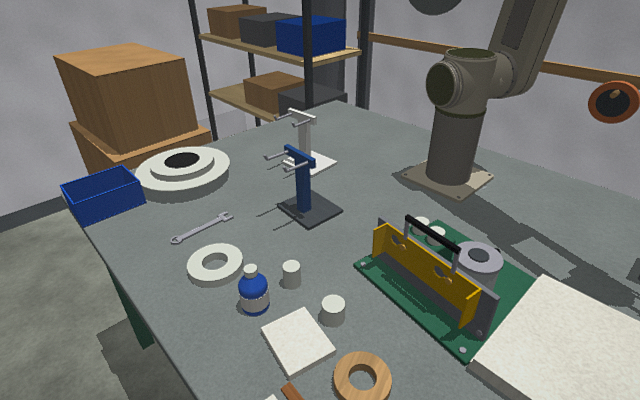

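View pics/side0.png

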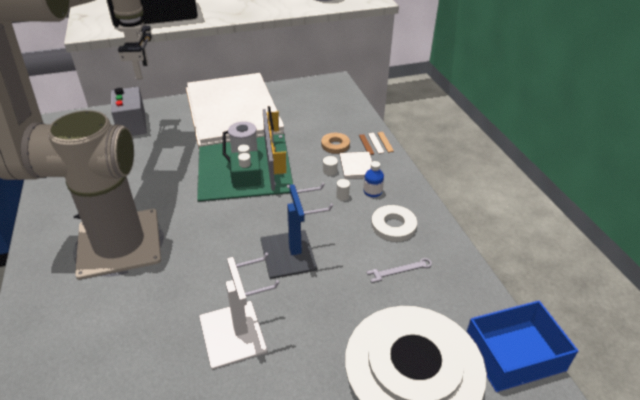

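Run:
```python
from h import *
for c in("scene","side"):
    im=cv2.imread(f"pics/{c}0.png");d=np.load(f"{c}0.npy");P=cloud(c,d)
    hsv=cv2.cvtColor(im,cv2.COLOR_BGR2HSV)
    y=(hsv[...,0]>18)&(hsv[...,0]<35)&(hsv[...,1]>130)&(d>0)&(P[...,2]>.03)&(P[...,2]<.14)
    b=(hsv[...,0]>98)&(hsv[...,0]<125)&(hsv[...,1]>120)&(d>0)&(P[...,2]>.03)
    print(c,"yellow",y.sum(),np.percentile(P[y],[1,50,99],0).round(3).tolist())
    Q=P[y]; Q=Q[(Q[:,0]<np.percentile(Q[:,0],60))&(Q[:,2]<.125)]
    print("line x=a*y+b",np.polyfit(Q[:,1],Q[:,0],1))
    for n,sel in(("stand1",(P[...,1]<-.29)&(P[...,0]<.45)),("stand2",(abs(P[...,1]+.18)<.1)&(P[...,0]<.6))):
        t=sel&(P[...,2]>.165)&(P[...,2]<.205)&(d>0)
        if t.sum()>20:
            print(n,t.sum(),np.percentile(P[t],[1,50,99],0).round(3).tolist(), "col",np.median(im[t],0))
            A=P[t]; 
            t2=sel&(abs(P[...,2]-.198)<.006)&(d>0); A=P[t2];(cx,cy),(a1,a2),an=cv2.minAreaRect(A[:,:2].astype(np.float32)*1000); print("top rect",len(A),cx,cy,a1,a2,an)
```

```text
scene yellow 3433 [[0.479, 0.116, 0.052], [0.499, 0.247, 0.094], [0.548, 0.356, 0.131]]
line x=a*y+b [0.10218598 0.47130267]
stand1 4462 [[-1.343, -2.119, 0.166], [-0.258, -1.144, 0.181], [0.437, -0.335, 0.204]] col [ 88. 113. 128.]
top rect 1087 -451.1854553222656 -1226.637939453125 1804.7041015625 1802.125 89.94857788085938
stand2 822 [[-1.343, -0.232, 0.166], [0.477, -0.159, 0.187], [0.553, -0.083, 0.204]] col [131.   89.5  87. ]
top rect 265 -394.6248779296875 -171.00730895996094 143.75369262695312 1901.400146484375 88.8829345703125
side yellow 389 [[0.478, 0.112, 0.053], [0.501, 0.12, 0.099], [0.546, 0.357, 0.134]]
line x=a*y+b [-0.03827541  0.49664859]
stand1 753 [[0.263, -0.446, 0.168], [0.287, -0.395, 0.191], [0.365, -0.329, 0.202]] col [189. 189. 196.]
top rect 355 321.8085021972656 -384.10791015625 89.26206970214844 122.5645751953125 3.4406673908233643
stand2 538 [[0.45, -0.238, 0.168], [0.474, -0.185, 0.19], [0.553, -0.118, 0.202]] col [147.   93.   60.5]
top rect 235 509.8183288574219 -179.70291137695312 122.17688751220703 88.75625610351562 87.50953674316406
```

The scene view shows the unit with its yellow guard at about (430,265), the blue stand at (305,180) and the white look-alike at (305,135). The side view agrees: blue stand (295,220), white one (238,300). Next I'll refine the yaws.

Run:
```python
from h import *
im=cv2.imread("pics/scene0.png");d=np.load("scene0.npy");P=cloud("scene",d)
hsv=cv2.cvtColor(im,cv2.COLOR_BGR2HSV)
y=(hsv[...,0]>18)&(hsv[...,0]<35)&(hsv[...,1]>130)&(d>0)&(P[...,2]>.03)&(P[...,2]<.125)
Q=P[y]; Q=Q[(Q[:,1]>.13)&(Q[:,1]<.34)]
a,b=0,np.median(Q[:,0])
for i in range(15):
    k=abs(Q[:,0]-a*Q[:,1]-b)<(.012 if i<6 else .005); a,b=np.polyfit(Q[k,1],Q[k,0],1)
print("guard front x=%.4f*y+%.4f n=%d"%(a,b,k.sum()), "at y=.237:",a*.237+b)
bar=(im.max(-1)<60)&(d>0)&(abs(P[...,1]-.237)<.09)&(abs(P[...,2]-.178)<.015)&(abs(P[...,0]-.497)<.03)
B=P[bar];print("bar",len(B),np.percentile(B,[1,50,99],0).round(4).tolist(),np.polyfit(B[:,1],B[:,0],1))
for c in("scene","side"):
    im=cv2.imread(f"pics/{c}0.png");d=np.load(f"{c}0.npy");P=cloud(c,d);hsv=cv2.cvtColor(im,cv2.COLOR_BGR2HSV)
    reg=(d>0)&(abs(P[...,1]+.18)<.1)&(abs(P[...,0]-.5)<.1)&(P[...,2]>.15)
    cb=reg&(P[...,2]>.16)&(P[...,0]<.5)&(hsv[...,1]>100)
    C=P[cb];print(c,"crossbar",len(C),np.percentile(C,[1,50,99],0).round(4).tolist(),"dx/dy",np.polyfit(C[:,1],C[:,0],1)[0])
    for s in(-1,1):
        p=reg&(P[...,0]>.493)&((P[...,1]+.18)*s>0);A=P[p]
        if len(A)>5: print(" prong",s,len(A),np.percentile(A,[2,50,98],0).round(4).tolist(),np.polyfit(A[:,0],A[:,1],1))
```

```text
guard front x=0.1432*y+0.4617 n=2134 at y=.237: 0.4956497005390709
bar 454 [[0.4896, 0.1747, 0.1747], [0.5022, 0.2445, 0.1844], [0.512, 0.3002, 0.1878]] [0.13905195 0.46832419]
scene crossbar 316 [[0.466, -0.2339, 0.1626], [0.479, -0.1725, 0.1917], [0.4837, -0.1172, 0.1985]] dx/dy 0.041273187446377625
 prong -1 70 [[0.4954, -0.2244, 0.1815], [0.5284, -0.22, 0.1862], [0.5519, -0.2169, 0.1989]] [-0.03653469 -0.20090838]
 prong 1 81 [[0.495, -0.1404, 0.1817], [0.5311, -0.1363, 0.1866], [0.5564, -0.1324, 0.1987]] [-0.05702868 -0.10615551]
side crossbar 313 [[0.45, -0.2387, 0.1623], [0.4679, -0.1883, 0.1968], [0.4798, -0.1203, 0.2025]] dx/dy 0.0359655562326723
 prong -1 83 [[0.4947, -0.2268, 0.1837], [0.5255, -0.2225, 0.1893], [0.5509, -0.2176, 0.2011]] [-0.0503434  -0.19616308]
 prong 1 80 [[0.4944, -0.1437, 0.1835], [0.5289, -0.1386, 0.1889], [0.5554, -0.1332, 0.2012]] [-0.03795754 -0.11844636]
```

Emit:
apply_moves:
  commands: [0, 0, 3, 0, 0, -0.17, 0, 2, -3, 3, 0, 0, -0.17, 0, 4, -4.5, 0, 0, 0, -0.17, 0, 4, -4.5, 0, 0, 0, -0.17, 0, 4, -4.5, 0, 0, 0, -0.17, 0, 4, -4.5, 0, 0, 0, -0.17, 0, 4, -4.5, 0, 0, 0, -0.17, 0, 4, -4.5, 0, 0, 0, -0.16, 0]

```text
t: 2.5
tool_pos: [0.3949, 0.2782, 0.2807]
orientation: [-2.26, -2.182, -0.006]
force: [0.1, 0.4, 0.2]
opening: 0.0175
```

Emit:
apply_moves:
  commands: [2.5, -5, 0, 0, 0, -0.105, 0, 2.5, -5, 0, 0, 0, 0, 0, 2.5, -5, 0, 0, 0, 0, 0, 2.4, -4.8, 0, 0, 0, 0, 0, 0, 0, -5, 0, 0, 0, 0, 0, 0, -5, 0, 0, 0, 0]

```text
t: 3.25
tool_pos: [0.5019, 0.0684, 0.1845]
orientation: [2.379, 2.038, 0.023]
force: [-0.8, 0.2, -0.7]
opening: 0.0008
```

Run:
```python
from h import *
im,d=read_camera("scene");cv2.imwrite("pics/p1.png",cv2.resize(im[180:380,320:560],None,fx=3,fy=3))
im,d=read_camera("wrist");cv2.imwrite("pics/w1.png",im)
s=read_state();print(s["tool_pos"],s["orientation"])
```

```text
[0.49763055 0.06873277 0.17953676] [2.38356853 2.04425743 0.00873519]
```

View pics/p1.png

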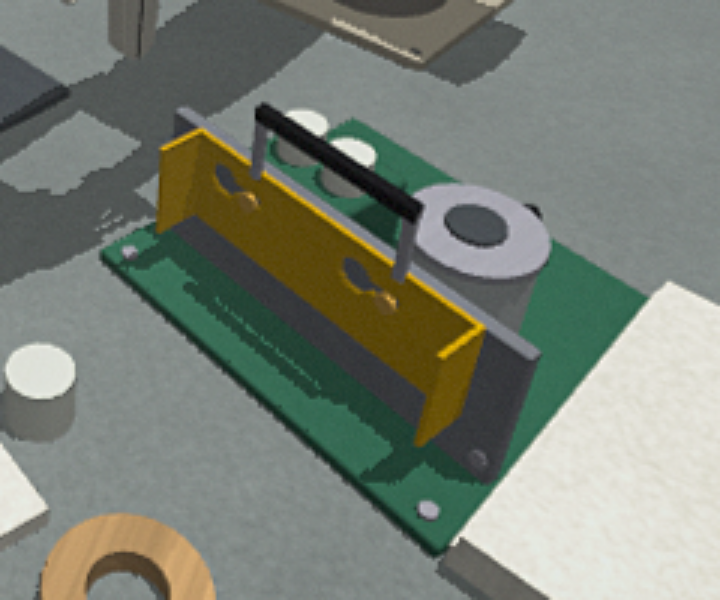

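Emit:
apply_moves:
  commands: [-0.3, 0, -3.5, 0, 0, 0, 0, 0, 0, -3.5, 0, 0, 0, 0, 0, 0, -3.4, 0, 0, 0, 0, 0.2, 1.5, 0, 0, 0, 0, 0, 0.2, 1.2, 0, 0, 0, 0, 0, 0, 0, 0, 0, 0, 0, 0]

```text
t: 4.1
tool_pos: [0.5059, 0.1, 0.0871]
orientation: [2.375, 2.042, 0.027]
force: [0.6, -1.1, 0.6]
opening: 0.0007
```

```bash
cat > st.py <<'E'
from h import *
s=read_state();p=s["tool_pos"];u=np.array([.99,-.14]);v=np.array([.14,.99]);e=p[:2]-[.492,.239]
R=Rn.from_rotvec(s["orientation"]).as_matrix()
print(s["t"],p.round(4),"out",(e@u).round(4),"along",(e@v).round(4),"F",s["force"].round(2),"z",R[:,2].round(3),"y",R[:,1].round(3))
E
python3 st.py; python3 -c "
from h import *
read_camera('side')"; python3 st.py
```

```text
4.1 [0.5059 0.1    0.0871] out 0.0332 along -0.1357 F [ 0.55 -1.07  0.64] z [ 0.019  0.004 -1.   ] y [ 0.989 -0.15   0.019]
4.15 [0.5062 0.0996 0.0873] out 0.0335 along -0.136 F [ 0.05 -0.22  0.05] z [ 0.02   0.004 -1.   ] y [ 0.988 -0.15   0.019]
```

Emit:
apply_moves:
  commands: [-1.0, 0, -0.9, 0, 0.02, 0, 0, 0, 0, 0, 0, 0, 0, 0]

```text
t: 4.4
tool_pos: [0.4962, 0.0997, 0.0792]
orientation: [-2.38, -2.047, -0.005]
force: [0.8, -0.0, 0.3]
opening: 0.0008
```

```bash
python3 st.py
```

```text
4.4 [0.4962 0.0997 0.0792] out 0.0237 along -0.1374 F [ 0.77 -0.04  0.32] z [ 0.001  0.004 -1.   ] y [ 0.989 -0.15   0.   ]
```

Good. Now the push, along (0.14, 0.99).

Emit:
apply_moves:
  commands: [0.07, 0.6, 0, 0, 0, 0, 0, 0.07, 0.6, 0, 0, 0, 0, 0, 0.07, 0.6, 0, 0, 0, 0, 0, 0.07, 0.6, 0, 0, 0, 0, 0]

```text
t: 4.9
tool_pos: [0.4993, 0.1239, 0.0792]
orientation: [-2.382, -2.045, -0.004]
force: [-0.1, -0.2, -0.9]
opening: 0.0003
```

```bash
python3 st.py
```

```text
4.9 [0.4993 0.1239 0.0792] out 0.0233 along -0.113 F [-0.12 -0.18 -0.89] z [ 0.001  0.003 -1.   ] y [ 0.988 -0.151  0.   ]
```

```bash
cat > look.py <<'E'
import sys
from h import *
v=np.array([.14,.99])
for c in("scene",):
    im,d=read_camera(c);cv2.imwrite(f"pics/{sys.argv[1]}.png",cv2.resize(im[190:360,340:530],None,fx=4,fy=4,interpolation=2));P=cloud(c,d)
    for q in("guard_mid","push_end","guard_bar"):
        print(q,[(w(c,r["point"]).round(4).tolist(),round(r["conf"],2),((w(c,r["point"])[:2]-[.492,.239])@v).round(4)) for r in spot_point(q,c)[:1]])
    hsv=cv2.cvtColor(im,cv2.COLOR_BGR2HSV)
    y=(hsv[...,0]>18)&(hsv[...,0]<35)&(hsv[...,1]>130)&(d>0)&(P[...,2]>.03)&(P[...,2]<.14)
    a=(P[y][:,:2]-[.492,.239])@v; print("guard along",np.percentile(a,[1,50,99]).round(4),"top z",np.percentile(P[y][:,2],99).round(4))
E
python3 look.py p2
python3 - <<'E'
from h import *
im=cv2.imread("pics/scene0.png");d=np.load("scene0.npy");P=cloud("scene",d);v=np.array([.14,.99])
hsv=cv2.cvtColor(im,cv2.COLOR_BGR2HSV)
y=(hsv[...,0]>18)&(hsv[...,0]<35)&(hsv[...,1]>130)&(d>0)&(P[...,2]>.03)&(P[...,2]<.14)
a=(P[y][:,:2]-[.492,.239])@v; print("guard0 along",np.percentile(a,[1,50,99]).round(4),"top z",np.percentile(P[y][:,2],99).round(4))
E
```

```text
guard_mid [([0.4971, 0.2562, 0.1036], 0.75, np.float64(0.0178))]
push_end [([0.503, 0.1317, 0.0932], 0.89, np.float64(-0.1047))]
guard_bar [([0.5009, 0.2533, 0.1729], 0.81, np.float64(0.0154))]
guard along [-0.1016  0.0274  0.1367] top z 0.1305
guard0 along [-0.1194  0.0086  0.1189] top z 0.1314
```

View pics/p2.png

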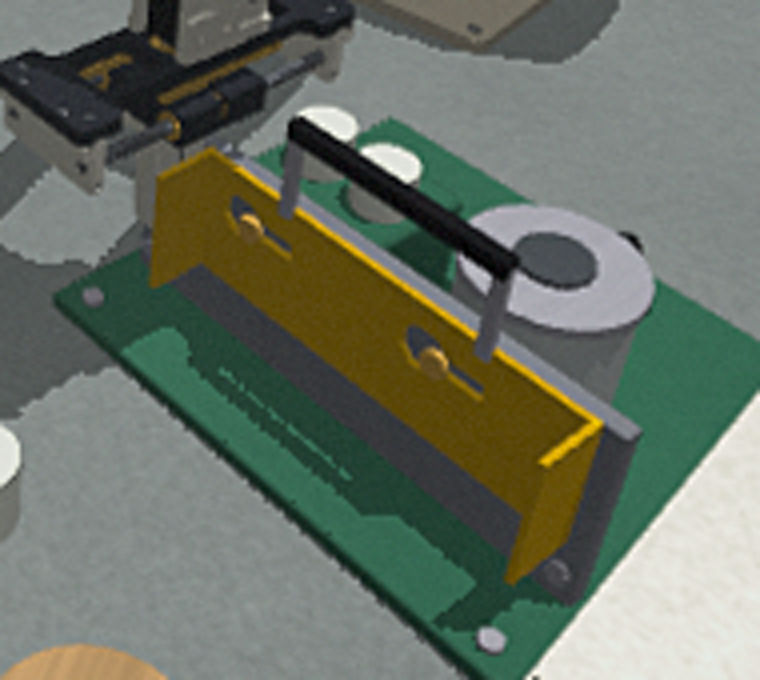

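The guard has slid 18 mm; the brass heads at crop pixels (250,228) and (432,360) are just reaching the wide holes. About 9 mm more.

Emit:
apply_moves:
  commands: [0.05, 0.4, 0, 0, 0, 0, 0, 0.05, 0.4, 0, 0, 0, 0, 0, 0, 0, 0, 0, 0, 0, 0]

```text
t: 5.48
tool_pos: [0.5002, 0.1324, 0.0792]
orientation: [-2.382, -2.045, -0.004]
force: [-0.5, 0.3, 0.3]
opening: 0.0005
```

```bash
python3 st.py; python3 look.py p3
```

```text
5.475 [0.5002 0.1324 0.0792] out 0.023 along -0.1044 F [-0.51  0.25  0.28] z [ 0.001  0.003 -1.   ] y [ 0.989 -0.151  0.   ]
guard_mid [([0.4978, 0.2645, 0.0964], 0.6, np.float64(0.0261))]
push_end [([0.5012, 0.1391, 0.0846], 0.75, np.float64(-0.0976))]
guard_bar [([0.5045, 0.2612, 0.1674], 0.79, np.float64(0.0237))]
guard along [-0.0929  0.0373  0.1457] top z 0.124
```

View pics/p3.png

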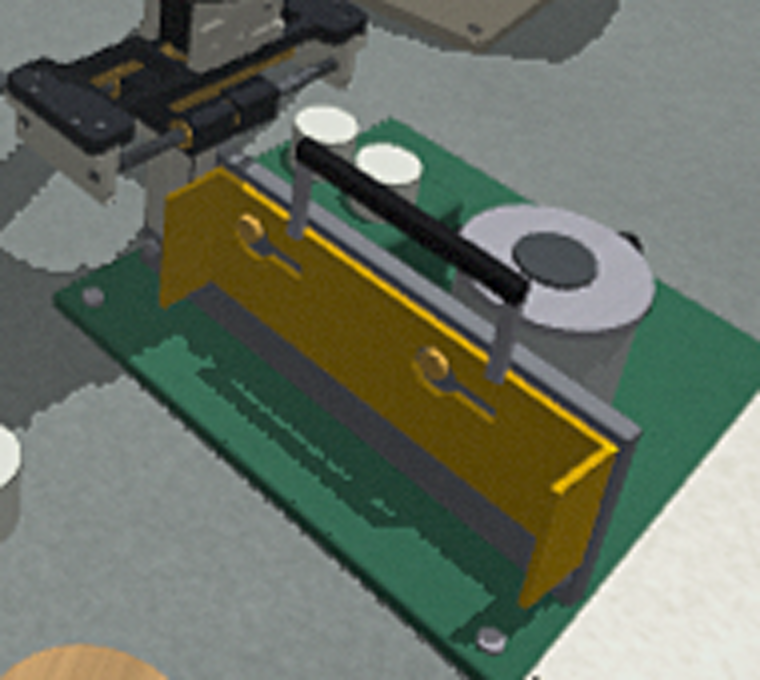

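Both heads now sit in the wide holes and the guard has dropped about 7 mm. Next I'll back off, rise, and move over the handle.

Emit:
apply_moves:
  commands: [-0.4, -2.5, 0, 0, 0, 0, 0, 0, 0, 5.4, 0, 0, 0, 0, 0, 0, 5.4, 0, 0, 0, 0, 0, 0, 5.4, 0, 0, 0, 4.5, 0, 5.3, 0, 0, 0, 0, 4.5, 0, 5.3, 0, 0, 0, 0, 4.5, 0, 5, 0, 0, 0, 0, 4.5, 0, 0, 0, 0, 0, 0, 4.5]

```text
t: 6.68
tool_pos: [0.4947, 0.265, 0.2471]
orientation: [-2.387, -2.039, -0.007]
force: [0.0, -0.5, -0.6]
opening: 0.0434
```

```bash
python3 st.py
python3 - <<'E'
from h import *
s=read_state();im,d=read_camera("wrist");cv2.imwrite("pics/w2.png",im)
m=camera_model("wrist");print(m)
for q in("guard_bar","stud_mid","guard_mid"): print(q,[(w("wrist",r["point"]).round(4).tolist(),round(r["conf"],2)) for r in spot_point(q,"wrist")[:2]])
E
```

```text
6.675 [0.4947 0.265  0.2471] out -0.001 along 0.0261 F [ 0.04 -0.53 -0.65] z [ 0.002  0.005 -1.   ] y [ 0.988 -0.156  0.001]
{'intrinsics': array([[309.70691629,   0.        , 322.21691198],
       [  0.        , 309.70691629, 198.48566307],
       [  0.        ,   0.        ,   1.        ]]), 'R': array([[ 9.87505215e-01, -1.57584894e-01,  6.72175504e-04],
       [-1.51585888e-01, -9.48729348e-01,  2.77370408e-01],
       [-4.30716736e-02, -2.74006617e-01, -9.60762825e-01]]), 't': array([-0.44666997,  0.28492759,  0.51224316])}
guard_bar [([0.5056, 0.2628, 0.174], 0.96), ([0.4933, 0.2295, 0.0019], 0.4)]
stud_mid [([0.492, 0.2311, 0.1058], 0.68)]
guard_mid []
```

View pics/w2.png

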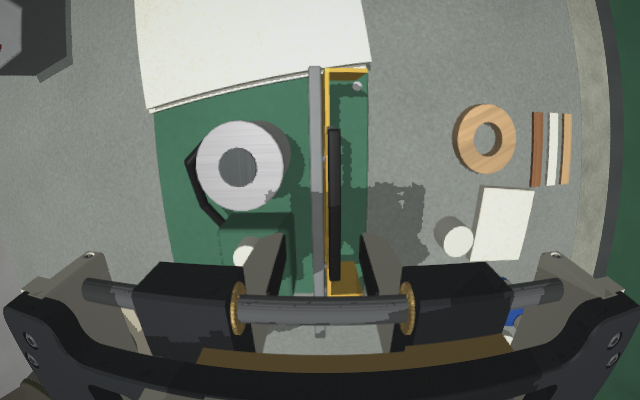

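The wrist view shows the bar as a dark strip at columns 329–340, rows 128–280. It is parallel to the fingers' plane but about 9.5 mm out from their centre line (column 322).

Emit:
apply_moves:
  commands: [0.95, -0.14, 0, 0, 0, 0, 4.5, 0, 0, -4, 0, 0, 0, 4.5, 0, 0, -3, 0, 0, 0, 4.5, 0, 0, -1.8, 0, 0, 0, 4.5, 0, 0, 0, 0, 0, 0, 4.5]

```text
t: 7.5
tool_pos: [0.5089, 0.2543, 0.1584]
orientation: [2.401, 2.026, 0.011]
force: [0.0, 0.3, 0.3]
opening: 0.0446
```

```bash
python3 st.py; python3 look.py p4
```

```text
7.5 [0.5089 0.2543 0.1584] out 0.0146 along 0.0175 F [0.02 0.32 0.33] z [ 0.005  0.004 -1.   ] y [ 0.986 -0.168  0.005]
guard_mid [([0.4959, 0.2629, 0.0968], 0.91, np.float64(0.0242))]
push_end [([0.4999, 0.1393, 0.0856], 0.59, np.float64(-0.0976))]
guard_bar [([0.5045, 0.2623, 0.1693], 0.76, np.float64(0.0248))]
guard along [-0.0931  0.039   0.1456] top z 0.1236
```

View pics/p4.png

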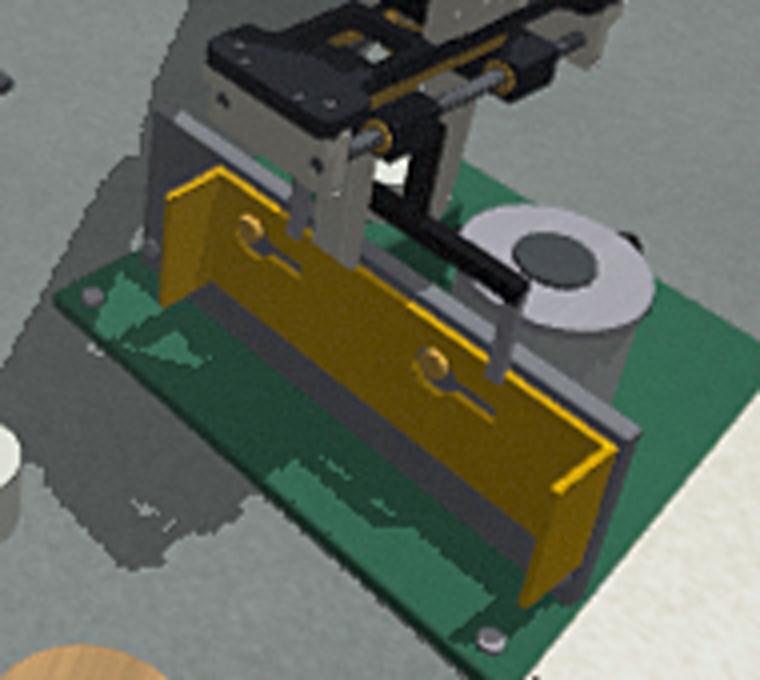

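Emit:
apply_moves:
  commands: [-0.6, 0.9, 0, 0, 0, 0.025, 4.5, 0, 0, 0, 0, 0, 0, 4.5]

```text
t: 7.95
tool_pos: [0.505, 0.2659, 0.1637]
orientation: [2.37, 2.058, 0.024]
force: [0.3, 0.8, -0.3]
opening: 0.0447
```

```bash
python3 st.py
```

```text
7.95 [0.505  0.2659 0.1637] out 0.0091 along 0.0285 F [ 0.28  0.79 -0.32] z [ 0.013  0.008 -1.   ] y [ 0.99  -0.141  0.012]
```

Emit:
apply_moves:
  commands: [-0.2, -0.3, -0.5, -0.008, 0.013, 0, 4.5]

```text
t: 8.07
tool_pos: [0.5033, 0.2634, 0.1595]
orientation: [2.371, 2.06, 0.002]
force: [-0.8, -0.1, -0.4]
opening: 0.045
```

```bash
python3 st.py
```

```text
8.075 [0.5033 0.2634 0.1595] out 0.0077 along 0.0257 F [-0.82 -0.11 -0.42] z [ 0.001  0.    -1.   ] y [ 0.99  -0.14   0.001]
```

Emit:
apply_moves:
  commands: [0, 0, 0, 0, 0, 0, 0.5, 0, 0, 0, 0, 0, 0, 0.5, 0, 0, 0, 0, 0, 0, 0.5, 0, 0, 0, 0, 0, 0, 0.5]
  squeeze: 35

```text
t: 8.57
tool_pos: [0.5029, 0.2629, 0.1586]
orientation: [2.372, 2.06, -0.001]
force: [-1.7, -0.2, 0.4]
opening: 0.0096
```

```bash
python3 st.py
```

```text
8.575 [0.5029 0.2629 0.1586] out 0.0075 along 0.0252 F [-1.65 -0.22  0.37] z [-0.    -0.001 -1.   ] y [ 0.99 -0.14 -0.  ]
```

Emit:
apply_moves:
  commands: [0.02, 0.1, 0.35, 0, 0, 0, 0.5, 0, 0, 0.35, 0, 0, 0, 0.5]

```text
t: 8.82
tool_pos: [0.5024, 0.2636, 0.1648]
orientation: [-2.372, -2.06, 0.005]
force: [-0.7, -0.7, -3.2]
opening: 0.0101
```

```bash
python3 st.py; python3 look.py p5
```

```text
8.825 [0.5024 0.2636 0.1648] out 0.0068 along 0.0258 F [-0.7  -0.66 -3.19] z [-0.003 -0.002 -1.   ] y [ 0.99  -0.14  -0.002]
guard_mid [([0.4976, 0.2646, 0.1034], 0.68, np.float64(0.0261))]
push_end [([0.5012, 0.1389, 0.0897], 0.59, np.float64(-0.0978))]
guard_bar [([0.5041, 0.2621, 0.1754], 0.56, np.float64(0.0246))]
guard along [-0.0921  0.0375  0.1462] top z 0.13
```

View pics/p5.png

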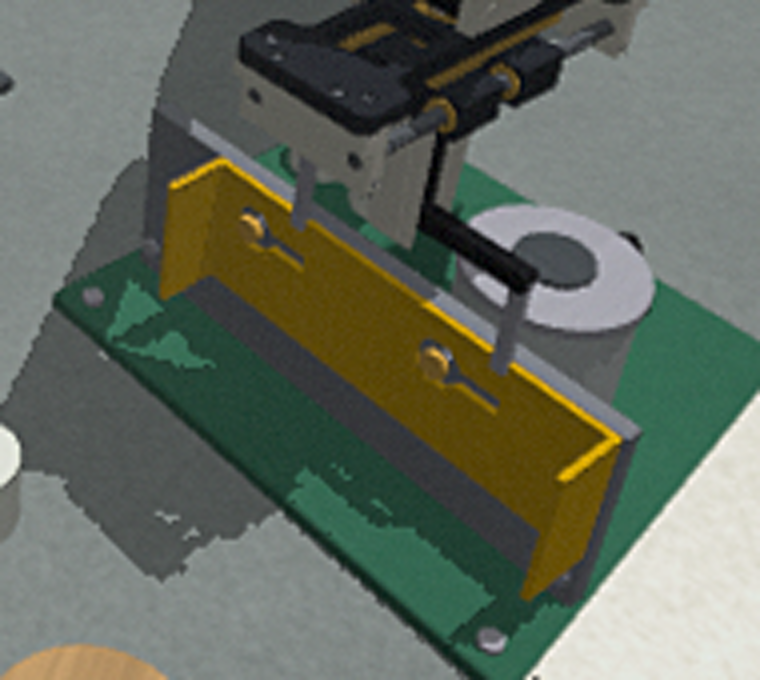

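Both heads stand centred in the holes at crop (252,222) and (435,358), and the guard's weight is on the gripper. Now out along the unit's x.

Emit:
apply_moves:
  commands: [0.8, -0.06, 0.05, 0, 0, 0, 0.5, 0.8, -0.11, 0, 0, 0, 0, 0.5]

```text
t: 9.28
tool_pos: [0.5191, 0.2619, 0.1653]
orientation: [-2.371, -2.06, 0.004]
force: [0.5, -1.6, -4.2]
opening: 0.0095
```

```bash
python3 st.py
```

```text
9.275 [0.5191 0.2619 0.1653] out 0.0236 along 0.0265 F [ 0.51 -1.59 -4.18] z [-0.002 -0.002 -1.   ] y [ 0.99  -0.14  -0.002]
```

Emit:
apply_moves:
  commands: [1.2, -0.17, 0.05, 0, 0, 0, 0.5, 1.5, -0.2, 0.05, 0, 0, 0, 0.5, 1.5, -0.2, 1, 0, 0, 0, 0.5, 1.5, -0.2, 2.5, 0, 0, 0, 0.5, 1.5, -1, 2.5, 0, 0, 0.03, 0.5, 0.5, -3, 2.5, 0, 0, 0.03, 0.5, 0, -4, 0, 0, 0, 0.03, 0.5, 0, -4, 0, 0, 0, 0, 0.5]

```text
t: 10.28
tool_pos: [0.6039, 0.1308, 0.2517]
orientation: [2.27, 2.171, -0.007]
force: [0.6, -0.3, -3.8]
opening: 0.0101
```

```bash
python3 st.py
```

```text
10.275 [0.6039 0.1308 0.2517] out 0.1259 along -0.0914 F [ 0.61 -0.32 -3.76] z [-0.003 -0.003 -1.   ] y [ 0.999 -0.045 -0.002]
```

Emit:
apply_moves:
  commands: [0, -4, 0, 0, 0, 0, 0.5, 0, -4, 0, 0, 0, 0, 0.5, 0, -4, 0, 0, 0, 0, 0.5, 0, -4, 0, 0, 0, 0, 0.5, 0, -4, 0, 0, 0, 0, 0.5, 0, -4, 0, 0, 0, 0, 0.5, 0, -4, -1, 0, 0, 0, 0.5, 0, -2.5, -1, 0, 0, 0, 0.5]

```text
t: 11.28
tool_pos: [0.6081, -0.1906, 0.2322]
orientation: [2.271, 2.163, -0.004]
force: [-0.1, 0.8, -3.9]
opening: 0.0097
```

```bash
python3 st.py
```

```text
11.275 [ 0.6081 -0.1906  0.2322] out 0.1751 along -0.4091 F [-0.07  0.82 -3.9 ] z [ 0.002 -0.005 -1.   ] y [ 0.999 -0.048  0.002]
```

Emit:
apply_moves:
  commands: [-0.3, 0.6, -1.7, 0, 0, 0, 0.5, 0, 0, -1.7, 0, 0, 0, 0.5, 0, 0, 0, 0, 0, 0, 0.5]

```text
t: 11.65
tool_pos: [0.6046, -0.1867, 0.1944]
orientation: [2.276, 2.162, -0.006]
force: [0.6, -0.2, -3.1]
opening: 0.0097
```

```bash
python3 st.py
python3 - <<'E'
from h import *
im,d=read_camera("side");cv2.imwrite("pics/s6.png",cv2.resize(im[130:300,220:410],None,fx=4,fy=4,interpolation=2))
print([(w("side",r["point"]).round(4).tolist(),r["conf"]) for r in spot_point("guard_bar","side")[:2]])
im2,d=read_camera("scene");cv2.imwrite("pics/s7.png",np.hstack([cv2.resize(im[140:290,230:400],(600,529)),]))
print([(w("scene",r["point"]).round(4).tolist(),r["conf"]) for r in spot_point("guard_bar","scene")[:2]])
P=cloud("scene",d)
hsv=cv2.cvtColor(im2,cv2.COLOR_BGR2HSV)
y=(hsv[...,0]>18)&(hsv[...,0]<35)&(hsv[...,1]>130)&(d>0)&(P[...,1]<-.03)&(P[...,1]>-.33)&(P[...,2]>.05)&(P[...,0]<.7)&(P[...,0]>.5)
print(y.sum(),np.percentile(P[y],[1,50,99],0).round(4).tolist())
E
```

```text
11.65 [ 0.6046 -0.1867  0.1944] out 0.1711 along -0.4057 F [ 0.59 -0.19 -3.13] z [-0.001 -0.004 -1.   ] y [ 0.999 -0.052 -0.001]
[([0.6033, -0.1846, 0.2108], 0.57), ([0.4932, 0.2386, -0.0004], 0.37)]
[([0.6071, -0.1868, 0.2044], 0.84)]
1756 [[0.5917, -0.3068, 0.0836], [0.6074, -0.1817, 0.1275], [0.647, -0.0663, 0.311]]
```

View pics/s6.png

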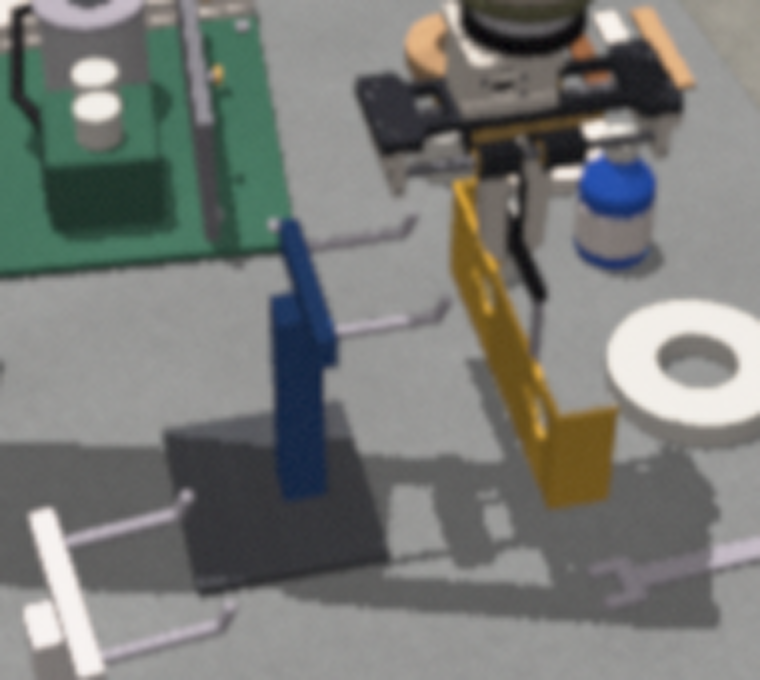

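The side view shows the guard upright in front of the blue stand, its opening in line with both prong tips at crop (410,222) and (443,308). I'll raise it slightly, shift 4 mm in +y and go in.

Emit:
apply_moves:
  commands: [0, 0.4, 0.5, 0, 0, 0, 0.5, -1.2, 0.06, 0, 0, 0, 0, 0.5, -1.2, 0.06, 0, 0, 0, 0, 0.5, 0, 0, 0, 0, 0, 0, 0.5]

```text
t: 12.35
tool_pos: [0.5815, -0.1813, 0.2058]
orientation: [2.269, 2.158, -0.001]
force: [0.8, 1.0, -2.7]
opening: 0.0098
```

```bash
python3 st.py
```

```text
12.35 [ 0.5815 -0.1813  0.2058] out 0.1474 along -0.4036 F [ 0.82  0.99 -2.69] z [ 0.007 -0.008 -1.   ] y [ 0.999 -0.05   0.007]
```

Emit:
apply_moves:
  commands: [-0.5, 0, -0.5, 0.008, 0.007, 0, 0.5, -1.2, 0.06, 0, 0, 0, 0, 0.5, -1.2, 0.06, 0, 0, 0, 0, 0.5]

```text
t: 12.72
tool_pos: [0.5508, -0.1802, 0.2001]
orientation: [-2.276, -2.164, 0.0]
force: [-0.3, -0.2, -2.0]
opening: 0.0099
```

```bash
python3 st.py
```

```text
12.725 [ 0.5508 -0.1802  0.2001] out 0.1169 along -0.4068 F [-0.33 -0.18 -2.02] z [-0.001  0.001 -1.   ] y [ 0.999 -0.05  -0.001]
```

Emit:
apply_moves:
  commands: [-1.1, 0.06, 0, 0, 0, 0, 0.5, -1.1, 0.06, 0, 0, 0, 0, 0.5, -1.0, 0.06, 0, 0, 0, 0, 0.5, 0, 0, 0, 0, 0, 0, 0.5]

```text
t: 13.22
tool_pos: [0.5155, -0.1783, 0.2004]
orientation: [-2.277, -2.163, -0.0]
force: [0.5, -0.1, -3.5]
opening: 0.0096
```

```bash
python3 st.py
python3 - <<'E'
from h import *
im,d=read_camera("side");cv2.imwrite("pics/s8.png",cv2.resize(im[150:270,240:390],None,fx=5,fy=5,interpolation=2))
print([(w("side",r["point"]).round(4).tolist(),r["conf"]) for r in spot_point("guard_bar","side")[:1]])
im,d=read_camera("scene")
print([(w("scene",r["point"]).round(4).tolist(),r["conf"]) for r in spot_point("guard_bar","scene")[:1]])
E
```

```text
13.225 [ 0.5155 -0.1783  0.2004] out 0.0817 along -0.4099 F [ 0.48 -0.14 -3.52] z [-0.001  0.001 -1.   ] y [ 0.999 -0.051 -0.001]
[([0.4816, -0.1746, -0.0033], 0.65)]
[([0.5151, -0.1802, 0.2101], 0.62)]
```

View pics/s8.png

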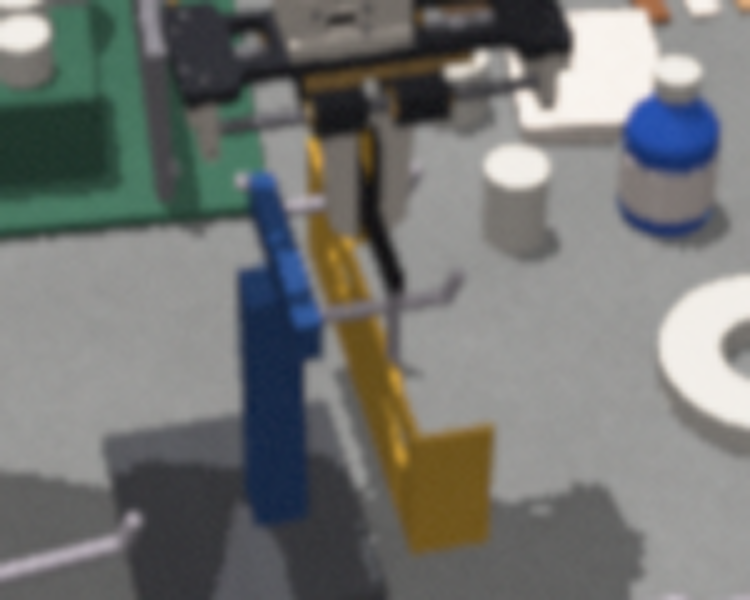

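The bar is over both prongs, mid-way along; the near one runs at crop (330–460, 280–315), with the plate below them. Lowering now.

Emit:
apply_moves:
  commands: [0.1, 0, -0.7, 0, 0, 0, 0.5, 0, 0, -0.7, 0, 0, 0, 0.5, 0, 0, -0.4, 0, 0, 0, 0.5]

```text
t: 13.8
tool_pos: [0.518, -0.1783, 0.1808]
orientation: [-2.276, -2.164, -0.0]
force: [0.1, 0.1, -4.4]
opening: 0.0096
```

```bash
python3 st.py
```

```text
13.8 [ 0.518  -0.1783  0.1808] out 0.0841 along -0.4095 F [ 0.11  0.06 -4.4 ] z [-0.001  0.001 -1.   ] y [ 0.999 -0.05  -0.001]
```

Emit:
apply_moves:
  commands: [0, 0, -0.2, 0, 0, 0, 0.5, 0, 0, -0.15, 0, 0, 0, 0.5, 0, 0, 0, 0, 0, 0, 0.5]

```text
t: 14.18
tool_pos: [0.5183, -0.1784, 0.1801]
orientation: [2.276, 2.165, 0.001]
force: [-0.3, -0.1, -3.6]
opening: 0.0098
```

```bash
python3 st.py
```

```text
14.175 [ 0.5183 -0.1784  0.1801] out 0.0845 along -0.4095 F [-0.3  -0.08 -3.59] z [ 0.001  0.    -1.   ] y [ 0.999 -0.05   0.001]
```

Emit:
apply_moves:
  commands: [0, 0, -0.4, 0, 0, 0, 0.5, 0, 0, -0.3, 0, 0, 0, 0.5]

```text
t: 14.42
tool_pos: [0.5192, -0.1788, 0.1795]
orientation: [2.273, 2.163, 0.003]
force: [-11.0, 4.9, 18.1]
opening: 0.0098
```

```bash
python3 st.py
```

```text
14.425 [ 0.5192 -0.1788  0.1795] out 0.0854 along -0.4098 F [-10.98   4.86  18.09] z [ 0.004 -0.002 -1.   ] y [ 0.999 -0.05   0.004]
```

Seated on the prongs (18 N up). I'll ease off and open.

Emit:
apply_moves:
  commands: [0, 0, 0, 0, 0, 0, 0.5, 0, 0, 0, 0, 0, 0, 1.4, 0, 0, 0, 0, 0, 0, 2, 0, 0, 0, 0, 0, 0, 3, 0, 0, 0, 0, 0, 0, 3.5]

```text
t: 15.05
tool_pos: [0.52, -0.1791, 0.1798]
orientation: [2.272, 2.161, 0.004]
force: [0.4, 1.0, -0.2]
opening: 0.0334
```

```bash
python3 st.py
python3 - <<'E'
from h import *
for c in("side","scene"):
    im,d=read_camera(c)
    for q in ("guard_bar","guard"): print(c,q,[(w(c,r["point"]).round(4).tolist(),r["conf"]) for r in spot_point(q,c)[:2]])
E
```

```text
15.05 [ 0.52   -0.1791  0.1798] out 0.0862 along -0.41 F [ 0.44  0.98 -0.19] z [ 0.006 -0.002 -1.   ] y [ 0.999 -0.05   0.006]
side guard_bar [([0.5165, -0.1778, 0.1961], 0.9), ([0.4959, 0.2389, 0.0013], 0.34)]
side guard [([0.5176, -0.1794, 0.0626], 0.85)]
scene guard_bar [([0.5192, -0.1806, 0.1872], 0.8)]
scene guard [([0.5187, -0.174, 0.0636], 0.85)]
```

Guard hangs freely. Retreat straight up.

Emit:
apply_moves:
  commands: [0, 0, 1, 0, 0, 0, 3.5, 0, 0, 2, 0, 0, 0, 3.5, 0, 0, 4, 0, 0, 0, 3.5, 0, 0, 4, 0, 0, 0, 3.5, 0, 0, 4, 0, 0, 0, 3.5, 0, 0, 0, 0, 0, 0, 3.5, 0, 0, 0, 0, 0, 0, 3.5]

```text
t: 16.23
tool_pos: [0.519, -0.1787, 0.3382]
orientation: [2.27, 2.16, 0.005]
force: [-0.2, 1.0, 0.3]
opening: 0.0349
```

```bash
python3 st.py
python3 - <<'E'
from h import *
for c in("side","scene"):
    im,d=read_camera(c);P=cloud(c,d)
    for q in ("guard_bar","guard_mid","roller_a_center","cleaner"): print(c,q,[(w(c,r["point"]).round(4).tolist(),round(r["conf"],2)) for r in spot_point(q,c)[:2]])
    cv2.imwrite(f"pics/e_{c}.png",im)
a=cv2.resize(cv2.imread("pics/e_side.png")[150:270,240:390],(500,400));b=cv2.resize(cv2.imread("pics/e_scene.png")[110:300,200:400],(421,400))[:,:300]
cv2.imwrite("pics/end.png",np.hstack([a,b]))
E
```

```text
16.225 [ 0.519  -0.1787  0.3382] out 0.0852 along -0.4097 F [-0.19  1.03  0.32] z [ 0.008 -0.003 -1.   ] y [ 0.999 -0.05   0.008]
side guard_bar []
side guard_mid [([0.5174, -0.1743, 0.1152], 0.58)]
side roller_a_center [([0.6658, 0.0124, 0.0337], 0.6), ([0.6675, 0.1499, 0.0204], 0.2)]
side cleaner [([0.7639, 0.011, 0.0008], 0.61), ([0.7283, 0.2836, -0.0], 0.49)]
scene guard_bar [([0.5219, -0.1822, 0.1921], 0.81), ([0.5187, -0.1807, 0.1429], 0.3)]
scene guard_mid [([0.5163, -0.1801, 0.1203], 0.89)]
scene roller_a_center [([0.6723, 0.01, 0.0248], 0.74)]
scene cleaner [([0.7665, 0.0084, -0.003], 0.74)]
```

View pics/end.png

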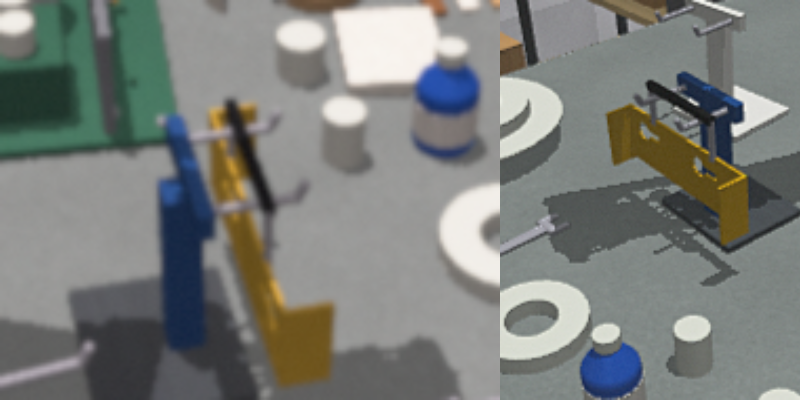

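The guard hangs by its bar on both prongs of the blue stand (left panel, bar at (230,100)–(270,205)), upright and clear of the gripper.

```bash
python3 -c "
from plant import *
print(close_job())"
```

```text
the job is handed in; nothing more can be done
None
```

The guard now hangs by its handle bar on both prongs of the blue hook stand, and the job is handed in. The clock was at about 16.5 s of the 64 s.

- **Slide:** I pushed the guard about 26.5 mm along by its -y end flange, until both studs stood in the wide holes. It dropped about 7 mm there, as expected. The handle was not touched before that.
- **Lift and hang:** I took it by the bar, lifted it off the studs, moved it over the prongs and lowered it. Contact force reached 18 N as it seated. I then let go and moved the gripper straight up, clear.

**Last checks:**
- **Bar position:** the last scene estimate was (0.522, -0.182, 0.192), and the side camera read (0.517, -0.178, 0.196) just after release. I estimated the seat at (0.518, -0.179, 0.189), so the bar was within about 4 mm of it level and 3 to 7 mm above it.
- **Upright:** guard_mid was at its expected height of about 0.117 m (0.115 and 0.120), so the guard hangs upright.
- **Bystanders:** roller_a and the bottle were within about 5 mm of where they started. The other bystanders' positions were not measured again. The arm never went near them.

**Misses and disagreements:**
- The side camera found no bar in the last picture.
- The scene camera had put the bar at 0.187 m just after release, against 0.196 m from the side.
- Moves drifted by 5 to 10 mm now and then, and I corrected this along the way.
- I did not measure stillness directly. The last picture shows the guard hanging free.

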